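# Route rinse water to the conical flask

## Task

Rinse water is to go into the conical flask: with a fingertip, push the selector pointer on top of the three-spout manifold round until it points squarely along the spout above the conical flask. Only then push the shut-off lever on the inlet pipe round, a quarter turn, until it is fully open against its stop, in line with the pipe and pointing away from the manifold's column. Leave the pointer so set, and leave all glassware and bottles standing where they are.

Things in the scene. Friction and masses are not known exactly. Their poses are not given: they have to be found in the camera images.
- manifold: Steel manifold fixed to the bench; origin on the bench under its column (56 mm across, 124 mm tall, foot 116 mm). In its frame three spouts (tops at z 107 mm) run at +60, 0, -60 degrees from x to 150 mm out, each over a loose amber glass vessel. The inlet pipe (top z 103 mm) runs along -y through a brass valve (36 x 50 mm, top z 120 mm) at y -170 mm and turns down into the bench at y -285 mm.
- selector_axis (a point): Fixed point on the vertical axis of the selector pointer, above the column, at mid height of the pointer's bar (140 mm above the bench).
- selector (a joint): Selector angle, rad, counter-clockwise from above: 0 along the middle spout (manifold's x), +1.047 left spout, -1.047 right spout; stops at -1.4 and 1.4. Grey pointer: hub 48 mm across (z 125-155 mm), one bar 16 mm wide, 20 mm deep (z 130-150 mm) to 107 mm from the axis, then a cone to 125 mm. Steady friction 0.15 Nm (2 N at 80 mm), no spring or click; stays where left.
- selector_tip (a point): Point of the selector pointer, 125 mm from its axis, 140 mm above the bench.
- outlet_left (a point): Open end of the left spout, 92 mm above the bench, at +60 degrees in the manifold's frame.
- outlet_mid (a point): Open end of the middle spout, 92 mm above the bench, at 0 degrees in the manifold's frame.
- outlet_right (a point): Open end of the right spout, 92 mm above the bench, at -60 degrees in the manifold's frame.
- shutoff_axis (a point): Fixed point on the vertical axis of the shut-off lever, over the brass valve body, at mid height of the lever (140 mm above the bench).
- shutoff (a joint): Shut-off lever angle, rad. 0 (closed stop): points along the manifold's -x, square to the pipe. Grows counter-clockwise from above to 1.571 (open stop): points along the manifold's -y, in line with the pipe. Grey bar 16 mm wide, 20 mm deep (z 130-150 mm), to 95 mm from its axis; hub 32 mm across, z 125-155 mm. Friction 0.2 Nm, no spring; stays where left.
- shutoff_tip (a point): Outer end of the shut-off lever, 95 mm from its axis, 140 mm above the bench.
- flask: Small conical flask of amber glass, open: 64 mm across the foot, tapering to a neck 27 mm wide (rim 33 mm), 80 mm tall, 90 g. It stands loose under one of the three spouts, its mouth below the spout's end. Origin at the centre of its underside.
- beaker: Round open beaker of amber glass, 54 mm across the rim, 72 mm tall, loose under another spout. Origin at the centre of its underside.
- jar: Square open staining jar of amber glass, 54 x 54 mm, 62 mm tall, loose under the remaining spout. Origin at the centre of its underside.
- washbottle: White wash bottle, 62 mm across, 155 mm tall with a thin bent spout, standing loose on the bench to the manifold's left (+y). Origin at the centre of its underside.
- vial: Small amber vial with a cap, 26 mm across, 50 mm tall, standing loose on the robot's side of the manifold. Origin at the centre of its underside.
Mind the look-alikes: they are no part of the job. What is shaped like the beaker but purple or turquoise is not meant. Several things look just like the washbottle: the one meant starts farthest from the robot's base.

How it is judged:
On the way, in this order (a step that is already met when the one before it is completed fails the run):
1. the pointer points along the flask's spout while the shut-off is still closed (((horizontal distance between flask and outlet_left below 0.04 m and value of joint selector between 0.937 and 1.157 rad) or (horizontal distance between flask and outlet_mid below 0.04 m and value of joint selector between -0.11 and 0.11 rad) or (horizontal distance between flask and outlet_right below 0.04 m and value of joint selector between -1.157 and -0.937 rad)) and value of joint shutoff below 0.25 rad), for 0.3 s.
2. the shut-off lever is fully open (value of joint shutoff above 1.45 rad), for 0.2 s.
At the end, for the whole second after the job is handed in: The selector pointer is within 0.11 rad of the direction of the spout that has the conical flask under it, the shut-off lever is within 0.12 rad of its open stop (joint above 1.45), both at rest, and flask, beaker, jar, wash bottle and vial stand upright within 20 mm of where they began (((horizontal distance between flask and outlet_left below 0.04 m and value of joint selector between 0.937 and 1.157 rad) or (horizontal distance between flask and outlet_mid below 0.04 m and value of joint selector between -0.11 and 0.11 rad) or (horizontal distance between flask and outlet_right below 0.04 m and value of joint selector between -1.157 and -0.937 rad)) and value of joint shutoff above 1.45 rad and velocity of joint selector between -0.05 and 0.05 rad/s and velocity of joint shutoff between -0.05 and 0.05 rad/s and distance of each of flask, beaker, jar, washbottle, vial from where it was at the start of the episode below 0.02 m and angle between each of flask, beaker, jar, washbottle, vial's own z axis and vertical below 0.15 rad); the robot touches nothing.
It fails at once if the shut-off is opened (beyond 0.35 rad) while the pointer is not at the flask's spout (value of joint shutoff above 0.35 rad and not ((horizontal distance between flask and outlet_left below 0.04 m and value of joint selector between 0.937 and 1.157 rad) or (horizontal distance between flask and outlet_mid below 0.04 m and value of joint selector between -0.11 and 0.11 rad) or (horizontal distance between flask and outlet_right below 0.04 m and value of joint selector between -1.157 and -0.937 rad))).
It fails at once if a vessel or bottle is lifted (15 mm), pushed away (20 mm) or tipped (height (world z) of any of flask, beaker, jar, washbottle, vial above 0.015 m or distance of any of flask, beaker, jar, washbottle, vial from where it was at the start of the episode above 0.02 m or angle between any of flask, beaker, jar, washbottle, vial's own z axis and vertical above 0.35 rad).
It also fails if it takes over 61 s, if anything falls off the work surface, if the arm or the gripper's body presses on something with over 40 N, if the wrist force passes 120 N, or if a joint passes its speed limit or range.

## Robot

A 6-joint arm with a two-finger parallel gripper is mounted at the origin on the work surface. World frame = base frame: x ahead of the robot, y to its left, z up, the work surface at z = 0. Lengths are in m, angles in rad, forces in N, time in s.
With the tool pointing down it reaches from about 0.35 to 0.975 m from the base axis. Payload 4.9 kg.
Tool frame: the origin (TCP) lies at the very end of the fingers, on their centre line; the grasp point (between the pads) lies behind it (manip.pinch_z is the y of the grasp point in the tool frame, in m); y points along the fingers, x is the direction in which the jaws open and shut, and the axes are right-handed (so a half turn about y gives the same grasp; the last joint's range is limited). The gripper opens to 85 mm and grips with 20 to 120 N. Pads are 22 mm wide; open, the fingers measure 114 mm over their backs; the gripper's body (76 mm by 85 mm) begins 54 mm behind the grasp point. The pads swing forward as they close: fully open they stand 13 mm farther back than shut.
Start: joints at [-1.27, 0.053, 1.613, -0, 1.476, -0.119], TCP at [0.255, -0.571, 0.231] pointing down, gripper open.
Joint ranges: [-3.01, 3.01], [-1.01, 2.22], [0.06, 2.58], [-1.02, 4.17], [0.09, 2.62], [-3.14, 3.14]. Speed limits (rad/s): [2.57, 2.57, 3.14, 3.14, 3.14, 3.14].

## Interface

Orientations are given as a unit quaternion [w, x, y, z].
In Python, from plant import manip gives the robot as it stands.
- The arm moves only by the tool drive_tool, never from a script. Its argument "motion" is a list of rows, each a list of 3 entries, a list of its own where there are three numbers: the shift along the tool's x, y, z in units of 25 mm (1.0 is 25 mm), then the turn, a rotation vector about the tool's x, y, z in units of 5 degrees (1.0 is 5 degrees), then the closure, from -1 (fully open) to 1 (shut). A call has 1 to 12 rows; each row shifts and turns the commanded pose from where the row before left it, along the tool's axes as they then stand; what a row does not reach is not made up. A row lasts 1/10 s, in which the tool goes at most 50 mm and 8.59 degrees, less where a joint would pass 70% of its speed; a pose out of reach is approached as far as the arm can. A call is refused whole if a number of a shift passes 1 or a number of a turn 1, either way. A call with a gripper value outside its range is refused whole. The fingers move at their own pace and stop on an object; the grip force is fixed at half the most. Time passes only in rows, so rows that do not move let the fingers close. It gives the time, the measured TCP pose, the force and the opening at its end, in the units of the state.
- manip.state(): the state, without advancing time (a new reading comes with each control period).
- manip.grab_frame(name): name is "side" or "top"; returns a dict with "img" (420x560x3 uint8, blue, green, red), "range_z" (420x560 float32, m along the optical axis (not along the pixel's ray), 0 where there is no reading), "camera_matrix" (3x3 intrinsics, pixels), "world_from_camera" (4x4, takes a point from camera to world coordinates). Camera axes: x right, y down, z forward; pixel columns grow to the right and rows downward; lengths in m; the calibration is good to about 2 mm. A picture is of the moment at which its call begins.
- manip.job_done(): hands the job in, once; it reports no verdict.
The state is a dict: "time": time; "joint_pos": joint angles; "joint_vel": joint speeds; "joint_efforts": joint torques, N m; "tool_pos": TCP position; "tool_rot": TCP orientation; "contact_force": force on the tool from outside, world axes, zero at the start; "ft_torque": the same for the moment, N m; "gripper_width": opening from 0.0 (shut) to 1.0 (fully open).
Only numpy, scipy, OpenCV 4.12 (cv2) and the standard library are available. Lean on these libraries where they do the work, as an engineer would, in place of code of your own. Each camera call takes 0.05 s, during which the arm holds its last target. There are 200 camera calls.

## Working session

There is one attempt and no reset: what is moved stays moved. The work goes in short steps, Python scripts to look and compute and a tool call to move; the robot and the scene stay as the last step left them, time stands still between calls to the robot, and variables do not carry over. Pictures are saved under pics/ and viewed, about 8 in all and at most 12, crops included, and the job is handed in when it is done.

Besides the shell and the picture viewer there is one more tool, called after "Request:" as name(argument=value, ...) on one line, values as JSON. drive_tool: Moves the arm, as the interface text tells. Its arguments: {"type":"object","properties":{"motion":{"type":"array","items":{"type":"array"}}},"required":["motion"]}

```bash
mkdir -p pics; ls
cat > h.py <<'E'
from plant import manip
import numpy as np, cv2
def grab(n,f):
    d=manip.grab_frame(n); cv2.imwrite(f'pics/{f}.png',d['img']); np.savez(f'pics/{f}.npz',**d); return d
def cloud(d):
    K=d['camera_matrix'];z=d['range_z'];v,u=np.indices(z.shape)
    p=np.stack([(u-K[0,2])*z/K[0,0],(v-K[1,2])*z/K[1,1],z],-1)
    T=d['world_from_camera'];return p@T[:3,:3].T+T[:3,3]
E
python3 - <<'E'
from h import *
a=grab('top','t0');b=grab('side','s0')
s=manip.state();print({k:np.round(v,3) for k,v in s.items()},manip.pinch_z)
for d in(a,b):print(d['world_from_camera'].round(3),d['camera_matrix'].round(1))
E
```

```text
pics
{'time': np.float64(0.1), 'joint_pos': array([-1.27 ,  0.053,  1.614,  0.   ,  1.476, -0.119]), 'joint_vel': array([ 0.   , -0.001, -0.001, -0.001,  0.   , -0.   ]), 'joint_efforts': array([ 0.0000e+00, -3.9490e+01, -3.7136e+01, -0.0000e+00,  4.0000e-03,
       -0.0000e+00]), 'tool_pos': array([ 0.255, -0.57 ,  0.23 ]), 'tool_rot': array([ 0.594, -0.593,  0.385, -0.384]), 'contact_force': array([ 0.219, -0.629,  0.061]), 'ft_torque': array([0.011, 0.016, 0.041]), 'gripper_width': np.float64(1.001)} -0.0187
[[ 0.004 -0.979  0.203  0.415]
 [-1.    -0.003  0.006  0.094]
 [-0.005 -0.203 -0.979  0.889]
 [ 0.     0.     0.     1.   ]] [[491.2   0.  275.3]
 [  0.  491.2 204.5]
 [  0.    0.    1. ]]
[[-0.994 -0.069  0.087  0.497]
 [-0.11   0.717 -0.688  0.676]
 [-0.015 -0.694 -0.72   0.706]
 [ 0.     0.     0.     1.   ]] [[456.6   0.  270.6]
 [  0.  456.6 210.8]
 [  0.    0.    1. ]]
```

View pics/t0.png

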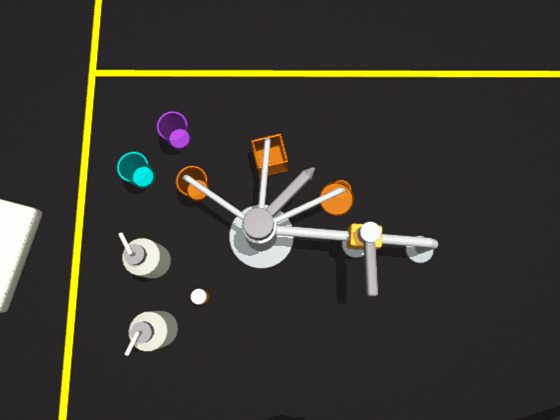

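View pics/s0.png

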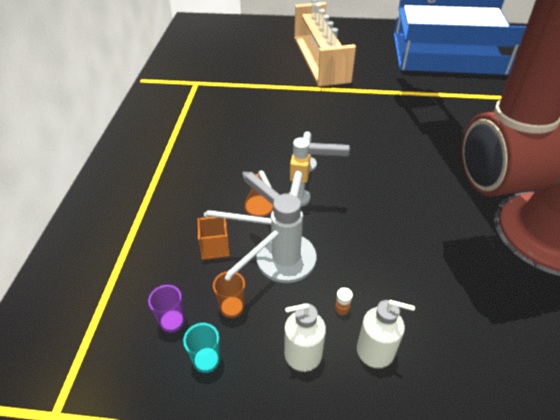

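The top view shows the manifold column at (258,225). Its spouts run to a round amber vessel at (192,182), the square jar at (268,155) and an amber vessel at (337,197). The pointer tip is at (312,170), between the middle and right spouts. The lever runs from (370,232) to (373,293) and is closed.

Candidates for the flask are the amber vessels at (337,197) and (192,182). The purple (172,128) and turquoise (133,168) beakers are decoys. I'll measure, then check both candidates in one close crop.

Run:
```python
from h import *
d=dict(np.load('pics/t0.npz'));P=cloud(d);z=P[...,2];img=d['img']
e=dict(np.load('pics/s0.npz'));Q=cloud(e)
def comps(P,m,mn=40):
    n,l,s,c=cv2.connectedComponentsWithStats(m.astype(np.uint8))
    for i in range(1,n):
        if s[i,4]>mn:
            q=P[l==i]; print(c[i].round(),s[i,4],'mean',q.mean(0).round(4),'min',q.min(0).round(3),'max',q.max(0).round(3))
print('z>.145 (hubs .155, bars .150)')
for lo,hi in((.152,.160),(.143,.152),(.097,.125)):
    print(lo);comps(P,(z>lo)&(z<hi),25)
# bars: PCA
for nm,box in(('pointer',(160,240,240,325)),('lever',(215,300,355,385))):
    r=np.s_[box[0]:box[1],box[2]:box[3]]
    q=P[r][(z[r]>.144)&(z[r]<.1525)]
    vx,vy,x0,y0=cv2.fitLine(q[:,:2].astype(np.float32),cv2.DIST_HUBER,0,.01,.01).ravel()
    print(nm,len(q),q.min(0),q.max(0),'dir',np.degrees(np.arctan2(vy,vx)),x0,y0)
hsv=cv2.cvtColor(img,cv2.COLOR_BGR2HSV)
A=img[110:230,160:380];B=e['img'][170:330,140:360]
cv2.imwrite('pics/c0.png',np.vstack([cv2.resize(A,(660,360),interpolation=2)[:260],cv2.resize(B,(462,336),interpolation=2).__class__(0) if 0 else cv2.copyMakeBorder(cv2.resize(B,(462,336),interpolation=2),0,0,0,198,0)]))
```

```text
z>.145 (hubs .155, bars .150)
0.152
[258. 223.] 760 mean [0.5387 0.1243 0.1557] min [0.516 0.102 0.152] max [0.562 0.148 0.159]
[370. 232.] 346 mean [ 0.5251 -0.0443  0.1559] min [ 0.509 -0.06   0.152] max [ 0.541 -0.029  0.159]
[122. 238.] 40 mean [0.5154 0.3293 0.1541] min [0.507 0.324 0.152] max [0.522 0.335 0.157]
[128. 350.] 41 mean [0.352  0.3095 0.1541] min [0.345 0.305 0.152] max [0.36  0.314 0.156]
0.143
[291. 191.] 545 mean [0.5901 0.075  0.1498] min [0.551 0.04  0.143] max [0.629 0.113 0.152]
[371. 268.] 538 mean [ 0.4723 -0.0445  0.1496] min [ 0.432 -0.054  0.143] max [ 0.529 -0.029  0.152]
[128. 247.] 56 mean [0.501  0.3214 0.149 ] min [0.491 0.316 0.143] max [0.515 0.329 0.152]
[135. 338.] 60 mean [0.3686 0.3027 0.1492] min [0.356 0.298 0.145] max [0.378 0.309 0.152]
0.097
[264. 173.] 416 mean [0.63   0.117  0.1068] min [0.571 0.108 0.101] max [0.692 0.126 0.112]
[214. 196.] 438 mean [0.5903 0.1993 0.1067] min [0.553 0.149 0.1  ] max [0.627 0.252 0.111]
[314. 225.] 1571 mean [0.5427 0.0365 0.1077] min [ 0.508 -0.042  0.097] max [0.608 0.147 0.125]
[404. 240.] 572 mean [ 0.5194 -0.1076  0.1046] min [ 0.506 -0.16   0.097] max [ 0.542 -0.059  0.124]
[144. 257.] 251 mean [0.4903 0.3091 0.1041] min [0.472 0.296 0.097] max [0.516 0.335 0.125]
[151. 330.] 263 mean [0.3777 0.2909 0.1036] min [0.353 0.279 0.097] max [0.397 0.315 0.125]
pointer 612 [0.51567847 0.03971592 0.14400636] [0.62894503 0.14621325 0.1524881 ] dir -42.008972 0.58649296 0.07790349
lever 564 [ 0.4316962  -0.05392045  0.14412793] [ 0.53524844 -0.02910708  0.15248433] dir 2.7414987 0.47252092 -0.044521227
```

View pics/c0.png

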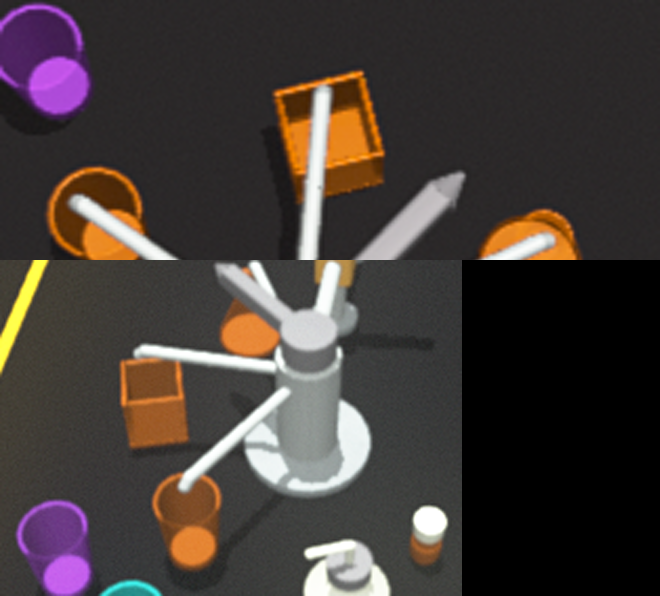

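The left vessel is a straight-sided open beaker. The right one, at (337,197), tapers from a wide foot, so it is the flask. The manifold yaw is about -4.6°. The pointer is at about -43° in the world and needs about -64.6°, so I'll push it clockwise from its left side. Tool x already points at -65.8°, so I can push along -z with a flat finger face.

I'm moving to the start point, with the fingers shut.

Request:
drive_tool(motion=[[[-0.66,0,0.97],[0,0,0],1],[[-0.66,0,0.97],[0,0,0],1],[[-0.66,0,0.97],[0,0,0],1],[[-0.66,0,0.97],[0,0,0],1],[[-0.66,0,0.97],[0,0,0],1],[[-0.66,0,0.97],[0,0,0],1],[[-0.66,0,0.97],[0,0,0],1],[[-0.66,0,0.97],[0,0,0],1],[[-0.66,0,0.97],[0,0,0],1],[[-0.66,0,0.97],[0,0,0],1],[[-0.66,0,0.97],[0,0,0],1],[[-0.66,0,0.97],[0,0,0],1]])

```text
time: 1.3
tool_pos: [0.44, -0.27, 0.2308]
tool_rot: [0.593, -0.593, 0.385, -0.385]
contact_force: [0.8, -0.4, -0.3]
gripper_width: 0.003
```

Request:
drive_tool(motion=[[[-0.66,0,0.97],[0,0,0],1],[[-0.66,0,0.97],[0,0,0],1],[[-0.66,0,0.97],[0,0,0],1],[[-0.66,0,0.97],[0,0,0],1],[[-0.66,0,0.97],[0,0,0],1],[[-0.66,0,0.97],[0,0,0],1],[[-0.66,0,0.97],[0,0,0],1],[[-0.66,0,0.97],[0,0,0],1],[[-0.66,0,0.97],[0,0,0],1],[[-0.66,0,0.97],[0,0,0],1],[[-0.66,0,0.97],[0,0,0],1],[[-0.66,0,0.97],[0,0,0],1]])

```text
time: 2.5
tool_pos: [0.625, 0.0293, 0.2306]
tool_rot: [-0.593, 0.593, -0.385, 0.384]
contact_force: [-0.5, -0.0, -0.2]
gripper_width: 0.004
```

Request:
drive_tool(motion=[[[-0.66,0,0.97],[0,0,0],1],[[-0.66,0,0.97],[0,0,0],1],[[0,0,0],[0,0,0],1],[[0,0,0],[0,0,0],1],[[0,0,0],[0,0,0],1]])

```text
time: 3.0
tool_pos: [0.6551, 0.0773, 0.2309]
tool_rot: [-0.593, 0.593, -0.385, 0.385]
contact_force: [-0.3, 0.3, -0.1]
gripper_width: 0.0
```

```bash
cat >> h.py <<'E'
from scipy.spatial.transform import Rotation as Rn
def rel(ax):
    s=manip.state();R=Rn.from_quat(np.roll(s['tool_rot'],-1)).as_matrix()
    v=R.T@(np.array(ax)-s['tool_pos'])
    print('t',round(float(s['time']),2),'tcp',s['tool_pos'].round(4),'axis in tool [mm]',(v*1000).round(1),'R',R.round(3).tolist(),'F',s['contact_force'].round(1),'w',round(float(s['gripper_width']),3))
E
python3 - <<'E'
from h import *
rel([.5387,.1243,.140]); grab('side','s1')
E
```

```text
t 3.0 tcp [0.6551 0.0773 0.2309] axis in tool [mm] [-90.3  91.  -87.1] R [[0.407, -0.001, 0.913], [-0.913, -0.0, 0.407], [-0.0, -1.0, -0.001]] F [-0.3  0.3 -0.1] w 0.0
```

View pics/s1.png

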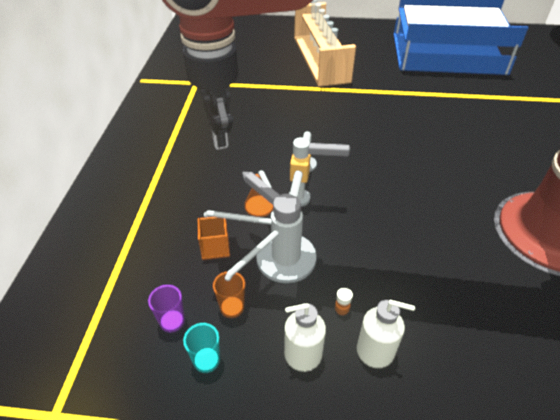

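The fingers are shut at (221,145), clear of the pointer on its far side, and the spouts are unchanged. Next I'll go down to z 0.123 and push part of the way.

Request:
drive_tool(motion=[[[0,0.9,0],[0,0,0],1],[[0,0.9,0],[0,0,0],1],[[0,0.9,0],[0,0,0],1],[[0,0.9,0],[0,0,0],1],[[0,0.7,0],[0,0,0],1],[[0,0,0],[0,0,0],1],[[0,0,0],[0,0,0],1]])

```text
time: 3.75
tool_pos: [0.6556, 0.0776, 0.1241]
tool_rot: [-0.593, 0.593, -0.385, 0.385]
contact_force: [-0.0, -0.3, 0.4]
gripper_width: -0.005
```

Request:
drive_tool(motion=[[[0,0,-0.3],[0,0,0],1],[[0,0,-0.3],[0,0,0],1],[[0,0,-0.3],[0,0,0],1],[[0,0,-0.3],[0,0,0],1],[[0,0,-0.3],[0,0,0],1],[[0,0,-0.3],[0,0,0],1],[[0,0,-0.3],[0,0,0],1],[[0,0,0],[0,0,0],1],[[0,0,0],[0,0,0],1]])

```text
time: 4.65
tool_pos: [0.6069, 0.0566, 0.1234]
tool_rot: [-0.593, 0.593, -0.385, 0.384]
contact_force: [-0.2, 0.5, 0.1]
gripper_width: 0.002
```

```bash
cat >> h.py <<'E'
def bar(d,c,rmin,rmax):
    P=cloud(d);q=P[(abs(P[...,2]-.1495)<.005)];r=np.hypot(q[:,0]-c[0],q[:,1]-c[1]);q=q[(r>rmin)&(r<rmax)]
    vx,vy,x,y=cv2.fitLine(q[:,:2].astype(np.float32),cv2.DIST_HUBER,0,.001,.001).ravel()
    m=q.mean(0)-np.r_[c,0]
    print(len(q),'line',np.degrees(np.arctan2(vy,vx)).round(1),'from axis',np.degrees(np.arctan2(m[1],m[0])).round(1))
SEL=(.5387,.1243);SHU=(.5251,-.0443)
E
python3 - <<'E'
from h import *
rel([*SEL,.14]);d=grab('top','t2');e=grab('side','s2')
print('before:');bar(dict(np.load('pics/t0.npz')),SEL,.035,.115);bar(dict(np.load('pics/t0.npz')),SHU,.025,.1);bar(dict(np.load('pics/s0.npz')),SEL,.035,.115)
print('now:');bar(d,SEL,.035,.115);bar(e,SEL,.035,.115)
cv2.imwrite('pics/c2.png',np.hstack([d['img'][100:320,150:450],e['img'][100:320,160:380]]))
E
```

```text
t 4.65 tcp [0.6069 0.0566 0.1234] axis in tool [mm] [-89.7 -16.5 -34.7] R [[0.407, -0.002, 0.913], [-0.913, 0.0, 0.407], [-0.001, -1.0, -0.001]] F [-0.2  0.5  0.1] w 0.002
before:
529 line -44.0 from axis -43.7
507 line 1.1 from axis -179.3
278 line -43.5 from axis -41.5
now:
95 line -85.3 from axis -56.5
226 line -32.5 from axis -50.9
```

View pics/c2.png

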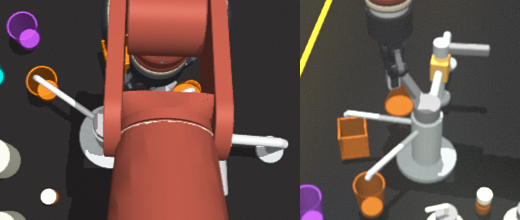

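The side view shows the finger (px ~(395,75) in the right half) on the pointer, which has moved towards the right spout. The top view is blocked by the arm. The geometry gives about -57°, so I'll push 12 mm further, then back off, lift, and swing clear to measure.

Request:
drive_tool(motion=[[[0,0,-0.16],[0,0,0],1],[[0,0,-0.16],[0,0,0],1],[[0,0,-0.16],[0,0,0],1],[[0,0,0],[0,0,0],1],[[0,0,0],[0,0,0],1]])

```text
time: 5.25
tool_pos: [0.5962, 0.0517, 0.1237]
tool_rot: [-0.593, 0.593, -0.385, 0.384]
contact_force: [-0.6, 0.6, -0.6]
gripper_width: 0.0
```

Request:
drive_tool(motion=[[[0,0,0.5],[0,0,0],1],[[0,0,1],[0,0,0],1],[[0,-1,0.5],[0,0,0],1],[[0,-1,0],[0,0,0],1],[[0,-1,0],[0,0,0],1],[[0,-1,0],[0,0,0],1],[[0,0,0],[0,0,0],1],[[0,0,0],[0,0,0],1]])

```text
time: 6.05
tool_pos: [0.643, 0.0725, 0.224]
tool_rot: [0.593, -0.593, 0.385, -0.385]
contact_force: [-0.3, -0.5, -2.0]
gripper_width: 0.0
```

Run:
```python
from h import *
rel([*SEL,.14]);e=grab('side','s3');d=grab('top','t3')
bar(e,SEL,.035,.115);bar(d,SEL,.035,.115)
cv2.imwrite('pics/c3.png',np.hstack([d['img'][100:320,150:450],e['img'][100:320,160:380]]))
```

```text
t 6.05 tcp [0.643  0.0725 0.224 ] axis in tool [mm] [-89.9  84.  -74.2] R [[0.408, 0.001, 0.913], [-0.913, 0.0, 0.408], [0.0, -1.0, 0.001]] F [-0.3 -0.5 -2. ] w 0.0
251 line -64.0 from axis -62.3Traceback (most recent call last):
  File "<stdin>", line 3, in <module>
  File "h.py", line 16, in bar
    vx,vy,x,y=cv2.fitLine(q[:,:2].astype(np.float32),cv2.DIST_HUBER,0,.001,.001).ravel()
              ~~~~~~~~~~~^^^^^^^^^^^^^^^^^^^^^^^^^^^^^^^^^^^^^^^^^^^^^^^^^^^^^^^
cv2.error: OpenCV(4.12.0) /io/opencv/modules/imgproc/src/linefit.cpp:50: error: (-215:Assertion failed) count > 0 in function 'fitLine2D_wods'
```

The pointer line measures -64.0° against a target of -64.6° (±6.3°), so it is set. Next I'll go above the start point on the lever's +y side and turn the tool so that the finger faces line up with the pipe.

Request:
drive_tool(motion=[[[-0.08,0,-0.94],[0,0,0],1],[[-0.08,0,-0.94],[0,0,0],1],[[-0.08,0,-0.94],[0,0,0],1],[[-0.08,0,-0.94],[0,0,0],1],[[-0.08,0,-0.94],[0,0,0],1],[[-0.08,0,-0.94],[0,0,0],1],[[-0.08,0,-0.94],[0,0,0],1],[[-0.08,0,-0.94],[0,0,0],1],[[0,0,0],[0,0,0],1],[[0,0,0],[0,0,0],1]])

```text
time: 7.15
tool_pos: [0.4637, 0.0101, 0.2226]
tool_rot: [-0.593, 0.593, -0.385, 0.385]
contact_force: [0.8, -0.1, 0.9]
gripper_width: -0.002
```

Request:
drive_tool(motion=[[[0,0,0],[0,0.95,0],1],[[0,0,0],[0,0.95,0],1],[[0,0,0],[0,0.95,0],1],[[0,0,0],[0,0.95,0],1],[[0,0,0],[0,0.95,0],1],[[0,0,0],[0,0.95,0],1],[[0,0,0],[0,0,0],1],[[0,0,0],[0,0,0],1]])

```text
time: 7.95
tool_pos: [0.4645, 0.0103, 0.2233]
tool_rot: [0.481, -0.481, 0.519, -0.518]
contact_force: [0.3, -0.2, 0.3]
gripper_width: -0.007
```

Run:
```python
from h import *
rel([*SHU,.14]);e=grab('side','s4');d=grab('top','t4')
for x in(e,d):
  for c,r in((SEL,(.035,.115)),(SHU,(.025,.1))):
    try: bar(x,c,*r)
    except Exception as ex: print('no pts')
cv2.imwrite('pics/c4.png',np.hstack([d['img'][100:360,150:450],e['img'][100:360,160:400]]))
```

```text
t 7.95 tcp [0.4645 0.0103 0.2233] axis in tool [mm] [49.9 83.2 64.7] R [[-0.076, -0.001, 0.997], [-0.997, 0.0, -0.076], [-0.0, -1.0, -0.001]] F [ 0.3 -0.2  0.3] w -0.007
250 line -64.0 from axis -62.3
250 line 28.5 from axis 163.4
391 line -60.1 from axis -63.2
28 line 28.6 from axis 179.1
```

View pics/c4.png

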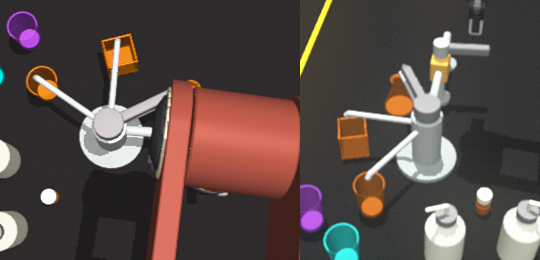

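The top view shows the pointer lying over the right spout, ending at the flask at (190,90). The side view shows the vessels untouched and the gripper above, next to the lever. Next I'll go down and sweep the lever.

Request:
drive_tool(motion=[[[0,1,0],[0,0,0],1],[[0,1,0],[0,0,0],1],[[0,1,0],[0,0,0],1],[[0,1,0],[0,0,0],1],[[0,0,0],[0,0,0],1],[[0,0,0],[0,0,0],1]])

```text
time: 8.65
tool_pos: [0.4642, 0.0101, 0.1239]
tool_rot: [0.48, -0.48, 0.519, -0.519]
contact_force: [1.0, 0.0, -0.2]
gripper_width: -0.004
```

Request:
drive_tool(motion=[[[0.4,0,0],[0,0,0],1],[[0.4,0,0],[0,0,0],1],[[0.4,0,0],[0,0,0],1],[[0.4,0,0],[0,0,0],1],[[0.4,0,0],[0,0,0],1],[[0.4,0,0.02],[0,0,0],1],[[0.4,0,0.02],[0,0,0],1],[[0.4,0,0.04],[0,0,0],1],[[0.4,0,0.36],[0,0,0],1],[[0.4,0,0.36],[0,0,0],1],[[0.4,0,0.36],[0,0,0],1],[[0,0,0],[0,0,0],1]])

```text
time: 9.85
tool_pos: [0.485, -0.1036, 0.1235]
tool_rot: [-0.479, 0.48, -0.519, 0.52]
contact_force: [-0.1, 0.4, -0.0]
gripper_width: -0.001
```

Run:
```python
from h import *
rel([*SHU,.14]);e=grab('side','s5')
bar(e,SEL,.035,.115);bar(e,SHU,.025,.1)
```

```text
t 9.85 tcp [ 0.485  -0.1036  0.1235] axis in tool [mm] [-62.3 -16.6  35.3] R [[-0.079, -0.001, 0.997], [-0.997, -0.001, -0.079], [0.001, -1.0, -0.001]] F [-0.1  0.4 -0. ] w -0.001
250 line -64.0 from axis -62.3
185 line 59.3 from axis -108.4
```

Now the last part, up to the stop.

Request:
drive_tool(motion=[[[0,0,0.16],[0,0,0],1],[[0,0,0.16],[0,0,0],1],[[0,0,0.16],[0,0,0],1],[[0,0,0.1],[0,0,0],1],[[0,0,0],[0,0,0],1]])

```text
time: 10.4
tool_pos: [0.4994, -0.1029, 0.1238]
tool_rot: [-0.48, 0.48, -0.519, 0.519]
contact_force: [-3.3, -1.0, 0.1]
gripper_width: -0.001
```

Run:
```python
from h import *
rel([*SHU,.14]);e=grab('side','s6')
bar(e,SEL,.035,.115);bar(e,SHU,.025,.1)
```

```text
t 10.4 tcp [ 0.4994 -0.1029  0.1238] axis in tool [mm] [-60.4 -16.2  21.1] R [[-0.077, 0.001, 0.997], [-0.997, -0.0, -0.077], [-0.0, -1.0, 0.001]] F [-3.3 -1.   0.1] w -0.001
247 line -63.7 from axis -62.5
190 line 62.6 from axis -84.9
```

Request:
drive_tool(motion=[[[0,0,0.06],[0,0,0],1],[[0,0,0.06],[0,0,0],1],[[0,0,0],[0,0,0],1]])

```text
time: 10.75
tool_pos: [0.5016, -0.1032, 0.1238]
tool_rot: [0.48, -0.481, 0.519, -0.519]
contact_force: [-5.2, -2.0, 1.4]
gripper_width: -0.005
```

Request:
drive_tool(motion=[[[0,0,0.06],[0,0,0],1],[[0,0,0.06],[0,0,0],1],[[0,0,0],[0,0,0],1]])

```text
time: 11.05
tool_pos: [0.5017, -0.1032, 0.1238]
tool_rot: [0.478, -0.483, 0.522, -0.516]
contact_force: [-17.5, -1.5, 10.5]
gripper_width: -0.0
```

The lever is on its stop: the force rose to 17 N with no further travel. Now I'll back off along -z, lift, and swing clear for a full look.

Request:
drive_tool(motion=[[[0,0,-0.3],[0,0,0],1],[[0,0,-0.6],[0,0,0],1],[[0,0,-0.6],[0,0,0],1],[[0,-0.8,0],[0,0,0],1],[[0,-1,0],[0,0,0],1],[[0,-1,0],[0,0,0],1],[[0,-1,0],[0,0,0],1],[[0.5,0,0],[0,0,0],1],[[1,0,0],[0,0,0],1],[[1,0,0],[0,0,0],1],[[1,0,0],[0,0,0],1],[[1,0,0],[0,0,0],1]])

```text
time: 12.25
tool_pos: [0.4589, -0.2138, 0.2178]
tool_rot: [-0.481, 0.48, -0.519, 0.519]
contact_force: [-0.6, -0.2, 0.3]
gripper_width: -0.004
```

Request:
drive_tool(motion=[[[1,0,0],[0,0,0],1],[[1,0,0],[0,0,0],1],[[1,0,0],[0,0,0],1],[[1,0,0],[0,0,0],1],[[1,0,0],[0,0,0],1],[[1,0,0],[0,0,0],1],[[1,0,0],[0,0,0],1],[[1,0,0],[0,0,0],1],[[1,0,0],[0,0,0],1],[[0,0,0],[0,0,0],1],[[0,0,0],[0,0,0],1]])

```text
time: 13.35
tool_pos: [0.4412, -0.4372, 0.2176]
tool_rot: [0.48, -0.48, 0.52, -0.519]
contact_force: [0.0, 0.8, 0.0]
gripper_width: 0.001
```

Run:
```python
from h import *
rel([*SHU,.14]);d=grab('top','t7')
bar(d,SEL,.035,.115);bar(d,SHU,.025,.1)
```

```text
t 13.35 tcp [ 0.4412 -0.4372  0.2176] axis in tool [mm] [-398.1   78.2   52.8] R [[-0.078, 0.0, 0.997], [-0.997, 0.001, -0.078], [-0.001, -1.0, -0.0]] F [0.  0.8 0. ] w 0.001
534 line -64.0 from axis -63.9
628 line 66.2 from axis -72.4
```

View pics/t7.png

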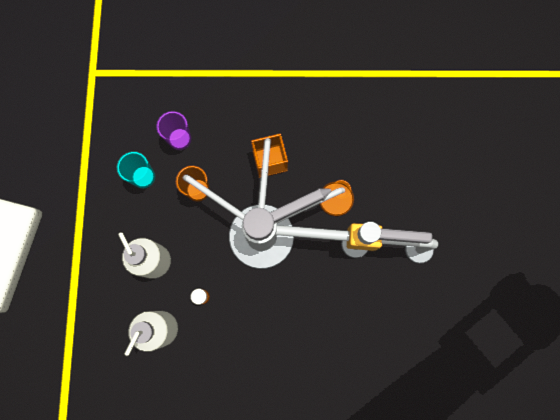

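The pointer lies along the right spout, from (258,223) to (328,192). The lever lies over the pipe, from (370,232) to (430,238). All vessels are where they were. The lever fit above picked up pointer-tip pixels, so I'll redo it without them, compare against the first image, and hand in.

Run:
```python
from h import *
d=dict(np.load('pics/t7.npz'));P=cloud(d);q=P[(abs(P[...,2]-.1495)<.005)&(P[...,1]<-.065)&(P[...,1]>-.14)&(P[...,0]>.49)]
m=q.mean(0);a=np.degrees(np.arctan2(m[1]-SHU[1],m[0]-SHU[0]));print('lever dir',a.round(1),'(stop -94.6)',len(q))
i0=cv2.imread('pics/t0.png');df=cv2.absdiff(i0,d['img']).max(2)>60
for n,(u,v,r) in dict(flask=(337,200,8),beaker=(192,182,18),jar=(270,155,20),wash1=(145,258,28),wash2=(150,330,28),vial=(199,296,12)).items(): print(n,df[v-r:v+r,u-r:u+r].mean().round(3))
if abs(a+94.6)<5: print(manip.job_done())
```

```text
lever dir -94.5 (stop -94.6) 513
flask 0.0
beaker 0.0
jar 0.0
wash1 0.0
wash2 0.0
vial 0.0
the job is handed in; nothing more can be done
None
```

The selector pointer is set along the right spout, above the conical flask, and the shut-off lever is open against its stop. I handed the job in at about 13.4 s on the robot's clock, against the 61 s limit. No verdict is reported.

**Pointer:** I pushed it clockwise with the shut fingertips to the right spout. The final measurement was -64.0°, against a spout direction of about -64.6° and an allowed error of 6.3°. Opening the lever did not shift it.

**Lever:** I swept it a quarter turn. On the last push the force rose to about 17 N with no further travel. Afterwards it measured -94.5°, in line with the pipe at about -94.6°.

**Glassware and bottles:** Comparing the first and last top images showed no change at the flask, beaker, jar, either wash bottle or the vial. The arm was clear of everything at hand-in.

**Measurements that disagreed:**
- Some in-progress angle fits were wrong because the arm blocked the view or gripper or pointer pixels got in. The last raw lever fit was one of these, so I redid it with those pixels excluded.
- The lever seemed to start about 0.09 rad off its closed stop. That is within the 0.25 rad allowed.

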